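# Hang the slide carrier on the swivel hook

### The arm

A 7-joint arm with a two-finger parallel gripper is mounted at the origin on a cart in front of the work surface, level with it; the furniture and walls round the work are solid. World frame = base frame: x ahead of the robot, y to its left, z up, the work surface at z = 0. Lengths are in m, angles in degrees, forces in N, time in s.
With the tool pointing down it reaches from about 0.425 to 1.025 m from the base axis. Payload 9.4 kg.
Tool frame: the origin (TCP) lies on the centre line of the jaws, within the pads' length; the fingertips stand 8 mm ahead of it and the grasp point (between the pads) lies 11 mm behind it; z points along the fingers, y is the line along which they close (so a half turn about z gives the same grasp; the last joint's range is limited). The gripper opens to 85 mm and grips with 20 to 120 N. Pads are 22 mm wide; open, the fingers measure 114 mm over their backs; the gripper's body (76 mm by 85 mm) begins 54 mm behind the grasp point. The pads swing forward as they close: fully open they stand 13 mm farther back than shut.
Start: joints at [-74.181, 34.337, -0.143, 91.639, 0.103, 54.024, -4.572], TCP at [0.251, 0.68, 0.202] pointing down, gripper open.
Joint ranges: [-147.43, 147.43], [-19.82, 112.94], [-74.19, 73.91], [6.32, 146.72], [-59.91, 239.91], [6.04, 106.73], [-150.56, 150.56]. Speed limits (degrees/s): [127.2, 127.2, 172.46, 172.46, 180, 180, 180].

### API

Orientations are given as [roll, pitch, yaw] about the fixed x, y, z axes, in that order (R = Rz(yaw) Ry(pitch) Rx(roll)).
In Python, from workcell import manip, cams, ticket gives the robot as it stands.
- The arm moves only by the shell command python3 -m pendant 'ROWS' [FORCE]. ROWS is JSON, a list of rows, each a list of 7 numbers: the shift along the world's x, y, z in units of 150 mm (1.0 is 150 mm), then the turn, a rotation vector about the world's x, y, z in units of pi/2 rad (1.0 is pi/2 rad), then the closure, from -1 (fully open) to 1 (shut), so that 0 is half open. A call has 1 to 20 rows; each row is the pose to reach, as a shift and turn from the pose commanded when the call began; what a row does not reach only later rows make up. A row lasts 1/8 s, in which the tool goes at most 62.5 mm and 10.7 degrees, less where a joint would pass 70% of its speed; a pose out of reach is approached as far as the arm can. A call with a number of a shift or a turn outside -1 to 1 is refused whole. A call with a gripper value outside its range is refused whole. The fingers move at their own pace and stop on an object; FORCE is the grip in N (left out, the last holds). Time passes only in rows, so rows that repeat a pose let the fingers close. It gives the time, the measured TCP pose, the force, the opening and the grip force at its end, in the units of the state.
- manip.sense(): the state, without advancing time (a new reading comes with each control period).
- cams.capture(name): name is "scene" or "top" or "wrist"; returns (picture, depth): 480x640x3 uint8, red, green, blue; 480x640 float32, m along the optical axis (not along the pixel's ray), 0 where there is no reading.
- cams.calibration(name): a dict with "fx", "fy", "cx", "cy" (pixels), "R" (3x3) and "t" (3): a world point X has camera coordinates R X + t; the wrist camera has in their place "hand_eye" (4x4, takes a point from camera to tool coordinates, whose origin is the TCP and whose axes are the flange's). Camera axes: x right, y down, z forward; pixel columns grow to the right and rows downward; lengths in m; the calibration is good to about 2 mm. A picture is of the moment at which its call begins: read the wrist's pose just before it. calibration takes no time and is no camera call.
- ticket.close_job(): hands the job in; it is judged then, once.
The state is a dict: "t": time; "q": joint angles; "qd": joint speeds; "joint_efforts": joint torques, N m; "ee_pos": TCP position; "eef_rot": TCP orientation; "ft_force": force on the tool from outside, world axes, zero at the start; "torque": the same for the moment, N m; "width": finger opening in m; "gripper_force": force on a finger pad.
Only numpy, scipy, OpenCV 4.12 (cv2) and the standard library are available. Lean on these libraries where they do the work, as an engineer would, in place of code of your own. Each camera call takes 0.05 s, during which the arm holds its last target. There are 200 camera calls.

### The job

First turn the swivel hook on the stand so that it points over the middle of the drip tray. Then take the slide carrier out of its slanted holder and hang it by its eye in the groove of the hook, and once it hangs free, tip the small keeper flap at the end of the hook over towards the post until it snaps to its other stop. Leave the hook over the tray and do not disturb the two bottles and the tip box.

Things in the scene. Friction and masses are not known exactly. Their poses are not given: they have to be found in the camera images.
- stand: Fixed stand: round grey foot 110 mm across, 18 mm high, upright steel post 22 mm thick. On the post a black swivel cap, 42 mm across (z 196 to 238 mm), carries the hook: a level round steel rod 12 mm thick, centre line 220 mm above the worktop, reaching 145 mm out from the post's axis. Origin: on the post's axis, at the worktop.
- turret (a joint): Angle of swivel cap and hook about the post's vertical axis, rad, growing anticlockwise seen from above; at 0 the hook points along the stand's own -x axis. Turns through all needed angles and stays where it is left (friction 0.15 N m: about 2 N sideways on the rod at half length turns it).
- hook_groove (a point): Point on the centre line of the hook's rod, in the middle of the groove where a thing hangs, 110 mm out from the post's axis and 220 mm above the worktop; it moves with the hook. The groove is 22 mm wide between two collars 22 mm across and 4 mm thick. 35 mm farther out the rod ends in the hinge of the keeper.
- keeper (a joint): Angle, rad, of the keeper: a steel flap 34 mm long, 16 to 18 mm wide, hinged across the hook's outer end, 145 mm from the post's axis, 220 mm up. 0: open stop, leaning 45 degrees outward from vertical (its start). 1.31: shut stop, leaning 30 degrees inward, towards the post. A spring drives it to the nearer stop; it snaps over at about 0.8. About 2 N at its tip moves it.
- keeper_tip (a point): Middle of the free edge of the keeper flap, 34 mm from its hinge; with the flap open it stands 24 mm outside and 24 mm above the hinge (244 mm above the worktop). Two small lugs for the spring reach 17 mm below the rod's centre line under the hinge; the carrier's eye must pass over flap and lugs together.
- drip_tray: Fixed shallow steel tray, 100 x 130 mm, 18 mm high, beside the foot of the stand, its centre about 110 mm from the post's axis. Origin: centre of its underside.
- holder: Fixed white plastic holder, base 130 x 130 x 10 mm, with a slot leaning 35 degrees from vertical towards its own -x (roughly to the robot), in which the carrier stands. Slot 11.5 mm wide, 102 mm long (y); walls 80 mm high on the -x side, under the carrier, 45 mm on the other. Middle of the slot's floor at (30, 0, 35) mm. Origin: centre of the base's underside.
- carrier: Loose flat plate, 196 mm along z, 96 along y, 8 thick along x, 0.16 kg, same from both sides. z 0 to 80 mm: steel frame with 3 glass slides; z 80 to 142: open eye 44 wide with roof-shaped top (128 at the sides, ridge 142); z 146 to 196: ridged grip tab 30 wide, 8 thick. Origin: middle of lower edge. Starts with z leaning as the slot. Hung: z up, x along the rod, ridge 7 mm above rod centre line.
- carrier_eye (a point): Ridge of the carrier's eye, the top inside point of the window, in the middle of the plate (carrier z = 142 mm).
- bottle_white: Loose white bottle, 58 mm across, 118 mm high, a bystander. Origin: centre of its underside.
- bottle_brown: Loose amber bottle with black cap, 56 mm across, 125 mm high, a bystander. Origin: centre of its underside.
- tip_box: Loose closed pipette-tip box with clear lid, 90 x 122 x 51 mm, a bystander. Origin: centre of its underside.

How it is judged:
By the outcome, as a careful person would: the job done as asked, in the order asked, and still so for the second after the job is handed in, with the robot touching nothing.
It also fails if it takes over 72 s, if anything falls off the work surface, if the arm or the gripper's body presses on something with over 40 N, if the wrist force passes 120 N, or if a joint passes its speed limit or range.

## Working session

There is one attempt and no reset: what is moved stays moved. The work goes in short steps, Python scripts to look and compute and a shell command to move; the robot and the scene stay as the last step left them, time stands still between calls to the robot, and variables do not carry over. Pictures are saved under pics/ and viewed, at most 14 in all, crops included, and the job is handed in when it is done.

```bash
ls; mkdir -p pics; python3 - <<'E'
from workcell import manip,cams
import cv2,numpy as np
print(manip.sense())
for n in("scene","top"):
    p,d=cams.capture(n);cv2.imwrite(f"pics/{n}0.png",p[:,:,::-1]);np.save(f"pics/{n}0.npy",d);print(n,cams.calibration(n))
print(cams.calibration("wrist"))
E
```

```text
pics
{'t': 0.0, 'q': array([-74.18382707,  34.38798746,  -0.14645746,  91.68194635,
         0.10224769,  54.02354521,  -4.57090987]), 'qd': array([-0.03216732, -0.04104668,  0.01503555,  0.01631106,  0.05907179,
       -0.010442  ,  0.00659024]), 'joint_efforts': array([ 1.12673767e-04, -7.76435924e+01,  1.56377111e+00, -2.58015239e+01,
        1.21882625e-02,  8.87695060e-03, -2.85929582e-05]), 'ee_pos': array([0.25029351, 0.67985688, 0.20076672]), 'eef_rot': array([-1.79906943e+02,  7.36800309e-03,  1.59793985e+02]), 'ft_force': array([-0.1586457 ,  0.47055212,  0.29614231]), 'torque': array([ 0.00173975, -0.02987962,  0.01177329]), 'gripper_force': 0.0, 'width': 0.08524504510452155}
scene {'fx': 524.2335702929884, 'fy': 524.2335702929884, 'cx': 313.5504803408586, 'cy': 240.40961445044715, 'R': array([[-0.99527103,  0.09708725,  0.00310442],
       [ 0.05912482,  0.63084459, -0.77365326],
       [-0.07707027, -0.76981113, -0.63360161]]), 't': array([0.59697832, 0.09564754, 1.32446577])}
top {'fx': 516.656076553372, 'fy': 516.656076553372, 'cx': 318.43623668350176, 'cy': 235.1535933839867, 'R': array([[-0.00536207, -0.99997757, -0.00401339],
       [-0.99826232,  0.00558831, -0.05866106],
       [ 0.05868217,  0.00369188, -0.99826989]]), 't': array([-0.02949047,  0.61066897,  1.13157716])}
{'fx': 362.1370074804638, 'fy': 362.1370074804638, 'cx': 318.7939284018339, 'cy': 242.2840769443216, 'hand_eye': array([[-6.82794842e-04, -9.63772794e-01, -2.66723704e-01,
         6.83902571e-02],
       [ 9.99999060e-01, -9.75141507e-04,  9.63621346e-04,
         1.02335268e-03],
       [-1.18880539e-03, -2.66722796e-01,  9.63772555e-01,
        -1.71786601e-01],
       [ 0.00000000e+00,  0.00000000e+00,  0.00000000e+00,
         1.00000000e+00]])}
```

View pics/scene0.png

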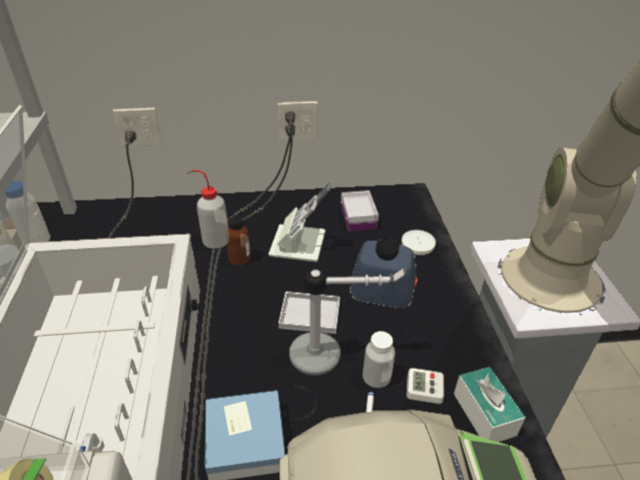

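View pics/top0.png

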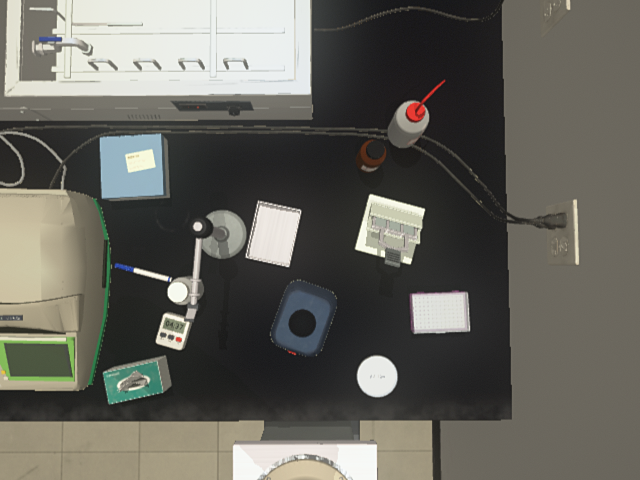

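The scene view shows the post at (316,280), the hook rod running to (400,275), the tray at (310,312), the holder and leaning carrier at (300,230). The top view shows the cap at (202,227), the keeper at (192,310), the tray at (273,234), the holder at (391,230), the tab at (392,258) and a blue obstacle at (303,318).

```bash
cat > h.py <<'E'
import numpy as np,cv2
from workcell import manip,cams
from scipy.spatial.transform import Rotation as Ro
def cam(n,s=None):
    c=cams.calibration(n);K=(c["fx"],c["fy"],c["cx"],c["cy"])
    if n!="wrist": R=np.array(c["R"]);return K,R.T,-R.T@np.array(c["t"])
    H=np.array(c["hand_eye"]);T=Ro.from_euler("xyz",s["eef_rot"],degrees=True).as_matrix()
    return K,T@H[:3,:3],T@H[:3,3]+s["ee_pos"]
def ray(C,u,v):
    (fx,fy,cx,cy),R,o=C;return o,R@np.array([(u-cx)/fx,(v-cy)/fy,1.])
def onz(C,u,v,z):
    o,d=ray(C,u,v);return o+d*(z-o[2])/d[2]
def dep(C,u,v,D):
    o,d=ray(C,u,v);return o+d*D
def cloud(C,D):
    (fx,fy,cx,cy),R,o=C;v,u=np.mgrid[:480,:640]
    P=np.stack([(u-cx)/fx*D,(v-cy)/fy*D,D],-1)@R.T+o;P[D<=0]=np.nan;return P
def tri(C1,p1,C2,p2):
    o1,d1=ray(C1,*p1);o2,d2=ray(C2,*p2);d1/=np.linalg.norm(d1);d2/=np.linalg.norm(d2)
    a=np.linalg.lstsq(np.stack([d1,-d2],1),o2-o1,rcond=None)[0]
    A=o1+a[0]*d1;B=o2+a[1]*d2;return (A+B)/2,np.linalg.norm(A-B)
E
python3 - <<'E'
from h import *
np.set_printoptions(precision=3,suppress=True)
T=cam("top");S=cam("scene");PT=cloud(T,np.load("pics/top0.npy"));PS=cloud(S,np.load("pics/scene0.npy"))
print("cams",T[2],S[2])
for n,u,v in [("cap",202,227),("cap2",195,228),("rodmid",196,270),("keeper",192,312),("wbot",178,292),("jar",303,322),("jarbody",320,300),("tab",393,261),("box",440,312),("brown",372,149),("redcap",416,112),("tray",273,234),("table",350,380),("blue",130,170),("wdisc",377,376),("foot",230,235),("timer",172,330)]:print(n,PT[v,u])
for n,u,v in [("cap",316,274),("keeper",400,275),("tab",324,189),("jar",388,245),("wbot",381,341),("tray",310,312)]:print("S",n,PS[v,u])
# regional maxima of height
for n,(a,b,c,d) in dict(jar=(270,340,278,358),holder=(355,425,190,270),wbot=(165,200,270,308),box=(408,472,288,335),brown=(355,388,135,175),wash=(385,450,75,148),rod=(185,215,215,325)).items():
    P=PT[c:d,a:b].reshape(-1,3);P=P[P[:,2]>.02];print(n,"max z",np.nanpercentile(P[:,2],99.5),"x",np.nanpercentile(P[:,0],[1,99]),"y",np.nanpercentile(P[:,1],[1,99]))
for nm in("top","scene"):
    im=cv2.imread(f"pics/{nm}0.png")
    o=im[185:325,150:430] if nm=="top" else im[175:400,230:430]
    cv2.imwrite(f"pics/{nm}c.png",cv2.resize(o,None,fx=2.8 if nm=="top" else 2.6,fy=2.8 if nm=="top" else 2.6,interpolation=cv2.INTER_CUBIC))
E
```

```text
cams [ 0.543 -0.037  1.165] [0.691 0.901 0.911]
cap [0.614 0.176 0.237]
cap2 [0.612 0.188 0.239]
rodmid [0.536 0.189 0.225]
keeper [0.461 0.195 0.23 ]
wbot [0.491 0.251 0.119]
jar [ 0.43  -0.001  0.124]
jarbody [ 0.473 -0.036  0.111]
tab [ 0.551 -0.173  0.193]
box [ 0.442 -0.293  0.049]
brown [ 0.78  -0.143  0.123]
redcap [ 0.842 -0.226  0.168]
tray [0.614 0.07  0.004]
table [ 0.288 -0.101 -0.002]
blue [0.754 0.378 0.048]
wdisc [ 0.3   -0.16   0.015]
foot [0.612 0.164 0.019]
timer [0.402 0.292 0.014]
S cap [0.614 0.189 0.244]
S keeper [0.458 0.202 0.24 ]
S tab [ 0.557 -0.176  0.187]
S jar [ 0.425 -0.013  0.131]
S wbot [0.494 0.255 0.118]
S tray [0.626 0.188 0.141]
jar max z 0.1412845665385183 x [0.361 0.506] y [-0.065  0.063]
holder max z 0.19745692422598665 x [0.545 0.674] y [-0.251 -0.138]
wbot max z 0.23069350975801234 x [0.465 0.534] y [0.185 0.272]
box max z 0.05493505157042584 x [0.4   0.484] y [-0.353 -0.233]
brown max z 0.127629791454772 x [0.752 0.803] y [-0.174 -0.12 ]
wash max z 0.21466731612089876 x [0.809 0.881] y [-0.261 -0.19 ]
rod max z 0.24576954535491144 x [0.448 0.632] y [0.164 0.244]
```

View pics/topc.png

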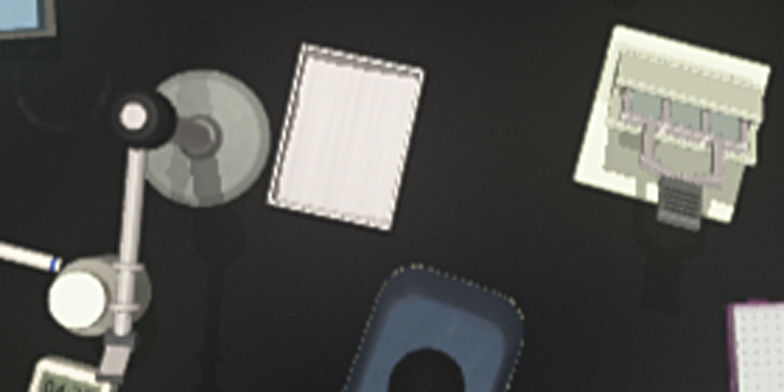

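View pics/scenec.png

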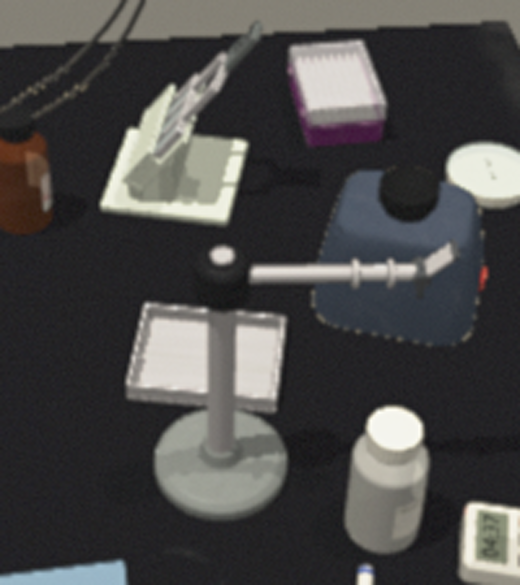

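The top crop gives the tray rim corners (302,44),(424,68),(392,230),(268,205), the holder base corners (617,25),(770,66),(733,222),(573,183) and the tab at (680,203). The scene crop shows the knob at (222,255), the keeper open at (437,258) and the tab at (247,40).

```bash
python3 - <<'E'
from h import *
np.set_printoptions(precision=4,suppress=True)
T=cam("top");S=cam("scene");PT=cloud(T,np.load("pics/top0.npy"));PS=cloud(S,np.load("pics/scene0.npy"))
t=lambda u,v:(150+(u-.5)/2.8,185+(v-.5)/2.8)
s=lambda u,v:(230+(u-.5)/2.6,175+(v-.5)/2.6)
print("knob",tri(T,t(133,117),S,s(222,255)))
g=cv2.imread("pics/top0.png")
# foot outline: height mask
Z=PT[...,2];m=((Z>.012)&(Z<.024)).astype(np.uint8);m[:, :195]=0;m[:,250:]=0;m[:205]=0;m[262:]=0
c=max(cv2.findContours(m,0,1)[0],key=cv2.contourArea);(u,v),r=cv2.minEnclosingCircle(c);print("foot",onz(T,u,v,.018),r*1.147/516)
tr=[onz(T,*t(*p),.018) for p in((302,44),(424,68),(392,230),(268,205))];print("tray",np.mean(tr,0),[np.linalg.norm(tr[i]-tr[i-1]) for i in range(4)])
b=[onz(T,*t(*p),.010) for p in((617,25),(770,66),(733,222),(573,183))];print("holder",np.mean(b,0),[np.linalg.norm(b[i]-b[i-1]) for i in range(4)])
ex=((b[0]-b[3])+(b[1]-b[2]));print("holder x yaw",np.degrees(np.arctan2(ex[1],ex[0])))
print("keeper",tri(T,t(110,375),S,s(455,250)))
for p,q in[((128,268),(357,272)),((123,304),(391,272))]:print("collar",tri(T,t(*p),S,s(*q)))
# tab plane fit with both depth clouds
for n,P,(a,b_,c_,d) in(("T",PT,(384,402,249,266)),("S",PS,(312,331,183,197))):
    Q=P[c_:d,a:b_].reshape(-1,3);Q=Q[Q[:,2]>.14];mu=np.median(Q,0);w=np.linalg.svd(Q-Q.mean(0))
    print(n,len(Q),Q.mean(0),Q.min(0),Q.max(0),"n",w[2][2],w[1]/len(Q)**.5)
# compare with prediction
h=np.mean(b,0)*[1,1,0];R=Ro.from_euler("z",np.arctan2(ex[1],ex[0])).as_matrix()
f=h+R@[.03,0,.035];z=R@[-np.sin(np.radians(35)),0,np.cos(np.radians(35))]
for k in(80,142,146,171,196):print("pred z",k,f+z*k/1e3)
E
```

```text
knob (array([0.6147, 0.1835, 0.2415]), np.float64(0.001446963016691818))
foot [0.6127 0.1816 0.018 ] 0.05356504926755447
tray [0.6146 0.067  0.018 ] [np.float64(0.13098599414396847), np.float64(0.09929692298536223), np.float64(0.1312805960703584), np.float64(0.1003702010730292)]
holder [ 0.6238 -0.1938  0.01  ] [np.float64(0.13191457950747748), np.float64(0.12684033859513566), np.float64(0.12866477212823033), np.float64(0.1310688072769432)]
holder x yaw -15.169150707547281
keeper (array([0.4489, 0.1965, 0.244 ]), np.float64(0.0025209981550526244))
collar (array([0.5169, 0.1906, 0.2226]), np.float64(0.0002163917408963083))
collar (array([0.493 , 0.1936, 0.2233]), np.float64(0.0015538918558966857))
T 268 [ 0.5592 -0.1746  0.1792] [ 0.5432 -0.1958  0.1474] [ 0.5747 -0.1565  0.2007] n [ 0.7835 -0.1867  0.5927] [0.0166 0.0087 0.0019]
S 92 [ 0.5577 -0.1708  0.1857] [ 0.5414 -0.2071  0.1464] [ 0.5789 -0.1561  0.2007] n [-0.7717  0.1647 -0.6143] [0.0164 0.0095 0.0023]
pred z 80 [ 0.6085 -0.1896  0.1005]
pred z 142 [ 0.5742 -0.1803  0.1513]
pred z 146 [ 0.572  -0.1797  0.1546]
pred z 171 [ 0.5581 -0.176   0.1751]
pred z 196 [ 0.5443 -0.1722  0.1956]
```

```bash
python3 - <<'E'
from h import *
T=cam("top");S=cam("scene");P=np.concatenate([cloud(T,np.load("pics/top0.npy")).reshape(-1,3),cloud(S,np.load("pics/scene0.npy")).reshape(-1,3)])
for x in np.arange(.1,1.0,.1):
    print("%.1f"%x,["%.2f"%(np.nanpercentile(Q[:,2],99) if len(Q:=P[(abs(P[:,0]-x)<.05)&(abs(P[:,1]-y)<.05)])>20 else -1) for y in np.arange(.7,-.5,-.1)])
E
python3 -m pendant '[[0,0,0.3,0,0,0,0],[0.2,-0.3,0.7,0,0,-0.12,0],[0.4,-0.7,1,0,0,-0.24,0],[0.6,-1,1,0,0,-0.36,0],[0.6,-1,1,0,0,-0.45,0]]' 30
```

```text
0.1 ['-1.00', '-1.00', '-1.00', '-1.00', '-1.00', '0.62', '0.53', '0.36', '0.30', '0.00', '-1.00', '-1.00']
0.2 ['0.00', '0.00', '0.00', '0.00', '0.00', '0.01', '0.01', '0.01', '0.01', '0.01', '0.01', '0.01']
0.3 ['0.00', '0.10', '0.10', '0.09', '0.09', '0.01', '0.01', '0.01', '0.02', '0.02', '0.01', '0.01']
0.4 ['-1.00', '0.19', '0.19', '0.15', '0.02', '0.24', '0.11', '0.14', '0.11', '0.05', '0.06', '0.05']
0.5 ['-1.00', '0.21', '0.21', '0.18', '0.12', '0.24', '0.05', '0.14', '0.11', '0.20', '0.06', '0.05']
0.6 ['-1.00', '0.21', '0.21', '0.18', '0.01', '0.24', '0.02', '0.02', '0.10', '0.19', '0.05', '0.25']
0.7 ['0.01', '0.19', '0.19', '0.06', '0.06', '0.02', '0.02', '0.02', '0.07', '0.07', '0.01', '0.10']
0.8 ['0.01', '0.01', '0.03', '0.06', '0.06', '0.01', '0.01', '0.01', '0.13', '0.19', '0.13', '0.01']
0.9 ['0.06', '0.45', '0.20', '0.19', '0.20', '0.20', '0.20', '0.20', '0.01', '0.21', '0.21', '0.01']
t: 0.72
ee_pos: [0.3434, 0.5269, 0.3534]
eef_rot: [179.9, 0.0, 118.7]
ft_force: [-0.9, 0.6, -0.1]
width: 0.0427
gripper_force: 0.0
```

```bash
python3 -m pendant '[[0.2,-0.3,0,0,0,-0.11,0],[0.4,-0.6,0,0,0,-0.22,0],[0.6,-0.9,0,0,0,-0.33,0],[0.7,-1,0,0,0,-0.44,0],[0.7,-1,0,0,0,-0.55,0],[0.7,-1,0,0,0,-0.6,0]]'
python3 -m pendant '[[0.2,-0.3,0,0,0,-0.11,0],[0.4,-0.6,0,0,0,-0.22,0],[0.5,-0.9,0,0,0,-0.33,0],[0.57,-1,0,0,0,-0.44,0],[0.57,-1,0,0,0,-0.55,0],[0.57,-1,0,0,0,-0.61,0],[0.57,-1,0,0,0,-0.61,0]]'
```

```text
t: 1.48
ee_pos: [0.4456, 0.3799, 0.3514]
eef_rot: [-180.0, 0.0, 65.0]
ft_force: [0.5, -0.5, 0.4]
width: 0.0431
gripper_force: 0.0
t: 2.35
ee_pos: [0.5308, 0.2304, 0.3513]
eef_rot: [180.0, 0.0, 10.4]
ft_force: [-0.6, -0.1, -0.2]
width: 0.0426
gripper_force: 0.0
```

```bash
python3 -m pendant '[[0.02,-0.27,-0.2,0,0,0,0],[0.02,-0.27,-0.5,0,0,0,0],[0.02,-0.27,-0.8,0,0,0,0],[0.02,-0.27,-0.94,0,0,0,0],[0.02,-0.27,-0.94,0,0,0,0]]'
python3 - <<'E'
from h import *
s=manip.sense();p,d=cams.capture("scene");cv2.imwrite("pics/s1.png",cv2.resize(p[180:400,230:450,::-1],None,fx=2.5,fy=2.5))
# arc rows
c=np.array([.6142,.1825]);p0=s["ee_pos"]
for k in range(0,13):
    a=np.radians(175+95*min(k/11,1)+ (0));q=c+.08*np.array([np.cos(a),np.sin(a)]);print(k,np.round((q-p0[:2])/.15,2),round(80/90*min(k/11,1),2))
print(p0,s["ft_force"])
E
```

```text
t: 2.98
ee_pos: [0.5331, 0.1896, 0.2093]
eef_rot: [179.9, 0.2, 10.5]
ft_force: [-0.3, -0.7, 0.4]
width: 0.0427
gripper_force: 0.0
0 [ 0.01 -0.  ] 0.0
1 [ 0.01 -0.08] 0.08
2 [ 0.02 -0.16] 0.16
3 [ 0.04 -0.24] 0.24
4 [ 0.08 -0.31] 0.32
5 [ 0.12 -0.38] 0.4
6 [ 0.18 -0.44] 0.48
7 [ 0.24 -0.49] 0.57
8 [ 0.31 -0.53] 0.65
9 [ 0.38 -0.56] 0.73
10 [ 0.46 -0.57] 0.81
11 [ 0.54 -0.58] 0.89
12 [ 0.54 -0.58] 0.89
[0.53305477 0.18956957 0.20933719] [-0.25422082 -0.73111196  0.39441153]
```

View pics/s1.png

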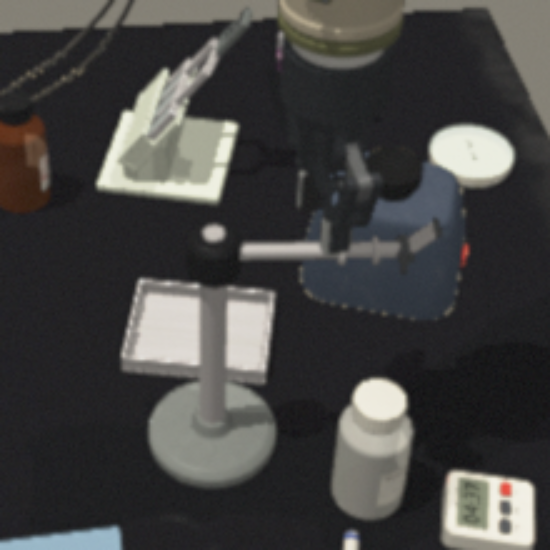

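The fingers straddle the rod at about (335,240) of the crop.

```bash
python3 -m pendant '[[0.01,-0.08,0,0,0,0.08,0],[0.02,-0.16,0,0,0,0.16,0],[0.04,-0.24,0,0,0,0.24,0],[0.08,-0.31,0,0,0,0.32,0],[0.12,-0.38,0,0,0,0.4,0],[0.18,-0.44,0,0,0,0.48,0],[0.24,-0.49,0,0,0,0.57,0],[0.31,-0.53,0,0,0,0.65,0],[0.38,-0.56,0,0,0,0.73,0],[0.46,-0.57,0,0,0,0.81,0],[0.54,-0.58,0,0,0,0.88,0],[0.54,-0.58,0,0,0,0.88,0],[0.54,-0.58,0,0,0,0.88,0.5],[0.54,-0.58,0,0,0,0.88,1],[0.54,-0.58,0,0,0,0.88,1],[0.54,-0.58,0,0,0,0.88,1]]' 20
```

```text
t: 5.03
ee_pos: [0.6149, 0.103, 0.2107]
eef_rot: [-180.0, 0.0, 89.6]
ft_force: [0.3, -0.8, -0.6]
width: 0.0004
gripper_force: 0.0
```

```bash
python3 - <<'E'
from h import *
for n in("scene","top"):
    p,d=cams.capture(n);np.save(f"pics/{n}2.npy",d);cv2.imwrite(f"pics/{n}2.png",p[:,:,::-1])
a=cv2.imread("pics/scene2.png")[180:400,230:450];b=cv2.imread("pics/top2.png")[170:330,150:350]
cv2.imwrite("pics/c2.png",np.hstack([cv2.resize(a,(400,400)),cv2.resize(b,(400,320)) if 0 else cv2.copyMakeBorder(cv2.resize(b,(400,320)),0,80,0,0,0)]))
E
```

```text
(no output)
```

View pics/c2.png

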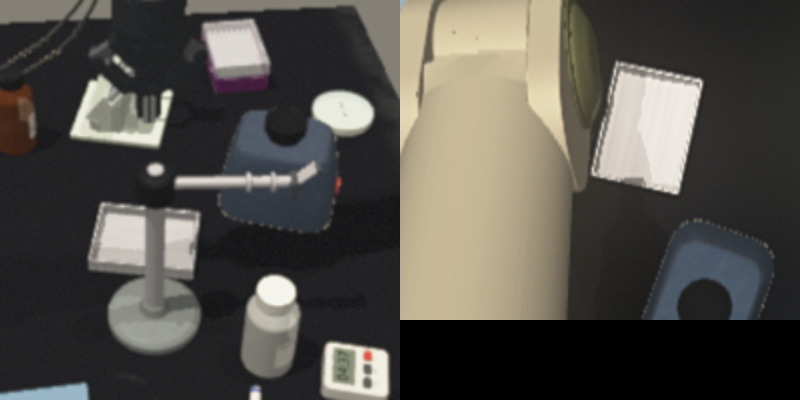

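The rod is still in its old position: the hook lies at (180-320,180) in the left image and the fingers are away from it at (150,105). I'll compare the fingers' pixels with the projection of the reported TCP.

```bash
python3 - <<'E'
from h import *
S=cam("scene");T=cam("top")
def pr(C,X):
    (fx,fy,cx,cy),R,o=C;c=R.T@(np.array(X)-o);return np.round([fx*c[0]/c[2]+cx,fy*c[1]/c[2]+cy],1)
print(pr(S,[.615,.103,.203]),"seen ~312,240"); print("s1",pr(S,[.533,.19,.205]),pr(S,[.533,.225,.208]),pr(S,[.533,.155,.208]))
for f in("scene",):
    P=cloud(S,np.load("pics/scene2.npy"));
    for v in range(215,250,5):print(v,[np.round(P[v,u],3).tolist() for u in(306,312,318)])
E
```

```text
[311.4 260. ] seen ~312,240
s1 [358.1 286.4] [361.2 298.4] [355.3 272.9]
215 [[0.627, 0.118, 0.329], [0.615, 0.114, 0.325], [0.604, 0.12, 0.329]]
220 [[0.627, 0.118, 0.317], [0.575, -0.297, 0.001], [0.604, 0.12, 0.317]]
225 [[0.626, 0.115, 0.303], [0.613, 0.095, 0.287], [0.603, 0.115, 0.301]]
230 [[0.626, 0.115, 0.291], [0.614, 0.102, 0.28], [0.603, 0.113, 0.287]]
235 [[0.626, 0.108, 0.273], [0.615, 0.113, 0.276], [0.603, 0.108, 0.272]]
240 [[0.626, 0.107, 0.259], [0.615, 0.113, 0.264], [0.603, 0.111, 0.261]]
245 [[0.603, -0.173, 0.013], [0.615, 0.116, 0.253], [0.571, -0.169, 0.013]]
```

```bash
python3 - <<'E'
from h import *
np.set_printoptions(precision=3,suppress=True)
s=manip.sense();p,d=cams.capture("wrist");cv2.imwrite("pics/w2.png",p[:,:,::-1]);np.save("pics/w2.npy",d)
P=cloud(cam("wrist",s),d);print(s["ee_pos"])
for v in range(20,480,50):print(v,[P[v,u].round(3).tolist() for u in(60,200,320,440,600)])
S=cam("scene");D=np.load("pics/scene2.npy");Q=cloud(S,D)
for v in range(236,256,2):print(v,[Q[v,u].round(3).tolist() for u in(309,312,315)])
E
```

```text
[0.615 0.103 0.211]
20 [[0.387, 0.278, 0.022], [0.515, 0.273, 0.036], [0.617, 0.283, -0.001], [0.729, 0.281, 0.001], [0.881, 0.281, -0.001]]
70 [[0.365, 0.241, -0.001], [0.512, 0.234, 0.037], [0.616, 0.198, 0.236], [0.733, 0.239, -0.0], [0.872, 0.233, 0.022]]
120 [[0.356, 0.195, -0.0], [0.496, 0.194, -0.001], [0.615, 0.18, 0.24], [0.737, 0.193, -0.001], [0.873, 0.19, 0.033]]
170 [[0.347, 0.146, 0.0], [0.491, 0.145, -0.001], [0.616, 0.145, 0.016], [0.741, 0.143, -0.001], [0.872, 0.145, 0.045]]
220 [[0.336, 0.093, -0.0], [0.487, 0.092, 0.001], [0.616, 0.092, 0.002], [0.745, 0.09, -0.001], [0.873, 0.101, 0.056]]
270 [[0.324, 0.036, -0.001], [0.489, 0.043, 0.022], [0.615, 0.035, 0.003], [0.75, 0.033, -0.0], [0.873, 0.057, 0.068]]
320 [[0.401, 0.033, 0.112], [0.504, 0.014, 0.077], [0.615, 0.115, 0.274], [0.755, -0.029, 0.0], [0.873, 0.012, 0.08]]
370 [[0.411, 0.002, 0.136], [0.584, 0.116, 0.303], [0.615, 0.098, 0.277], [nan, nan, nan], [0.955, -0.097, -0.0]]
420 [[0.562, 0.117, 0.321], [0.581, 0.097, 0.298], [0.615, 0.116, 0.32], [0.648, 0.097, 0.299], [0.969, -0.171, -0.001]]
470 [[0.566, 0.113, 0.328], [0.597, 0.124, 0.339], [0.615, 0.115, 0.33], [0.633, 0.123, 0.338], [0.665, 0.114, 0.33]]
236 [[0.621, 0.114, 0.275], [0.615, 0.113, 0.274], [0.609, 0.113, 0.273]]
238 [[0.62, 0.111, 0.268], [0.615, 0.113, 0.269], [0.609, 0.112, 0.268]]
240 [[0.621, 0.115, 0.266], [0.615, 0.113, 0.264], [0.609, 0.115, 0.265]]
242 [[0.621, 0.113, 0.259], [0.615, 0.116, 0.261], [0.609, 0.114, 0.259]]
244 [[0.621, 0.112, 0.253], [0.615, 0.114, 0.254], [0.609, 0.115, 0.255]]
246 [[0.62, 0.11, 0.247], [0.615, 0.112, 0.247], [0.608, 0.11, 0.246]]
248 [[0.597, -0.159, 0.014], [0.588, -0.16, 0.012], [0.58, -0.159, 0.012]]
250 [[0.597, -0.153, 0.012], [0.59, -0.146, 0.017], [0.581, -0.151, 0.012]]
252 [[0.598, -0.145, 0.011], [0.59, -0.142, 0.014], [0.582, -0.143, 0.012]]
254 [[0.598, -0.139, 0.01], [0.591, -0.138, 0.01], [0.583, -0.136, 0.011]]
```

View pics/w2.png

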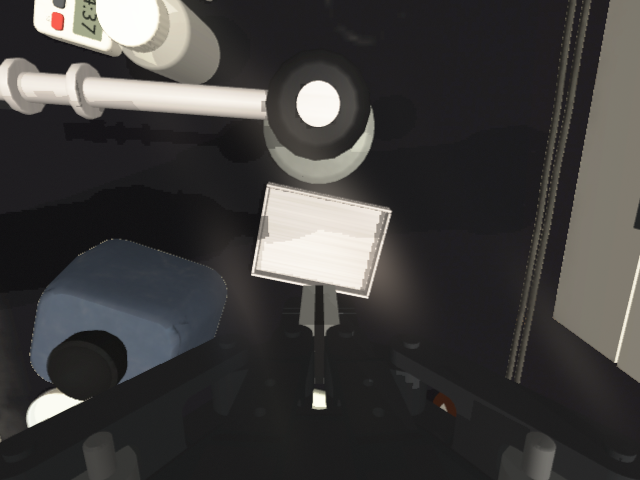

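The wrist view shows the tray at (320,240), the hook still to the left and the closed fingertips ending near (320,287). In both views the fingertips are about 43 mm higher than the stated tool geometry says, so I'll check this in the wrist depth.

```bash
python3 - <<'E'
from h import *
s=manip.sense();P=cloud(cam("wrist",s),np.load("pics/w2.npy"))
for v in range(278,330,4):print(v,[P[v,u].round(3).tolist() for u in(308,312,328,332)])
E
```

```text
278 [[0.602, 0.026, 0.003], [0.606, 0.026, 0.005], [0.624, 0.026, 0.003], [0.629, 0.026, 0.003]]
282 [[0.602, 0.024, 0.01], [0.606, 0.023, 0.007], [0.624, 0.02, 0.002], [0.629, 0.021, 0.002]]
286 [[0.61, 0.115, 0.245], [0.612, 0.116, 0.246], [0.618, 0.115, 0.244], [0.62, 0.115, 0.244]]
290 [[0.61, 0.115, 0.249], [0.612, 0.115, 0.249], [0.618, 0.115, 0.249], [0.62, 0.115, 0.249]]
294 [[0.61, 0.115, 0.253], [0.612, 0.115, 0.253], [0.618, 0.115, 0.253], [0.62, 0.115, 0.253]]
298 [[0.61, 0.115, 0.257], [0.612, 0.115, 0.257], [0.618, 0.115, 0.255], [0.62, 0.115, 0.256]]
302 [[0.611, 0.116, 0.261], [0.612, 0.115, 0.26], [0.618, 0.115, 0.261], [0.619, 0.115, 0.26]]
306 [[0.611, 0.115, 0.263], [0.612, 0.115, 0.263], [0.618, 0.115, 0.263], [0.619, 0.115, 0.263]]
310 [[0.611, 0.115, 0.267], [0.612, 0.115, 0.266], [0.618, 0.115, 0.267], [0.619, 0.115, 0.267]]
314 [[0.611, 0.116, 0.271], [0.612, 0.116, 0.27], [0.618, 0.115, 0.27], [0.619, 0.115, 0.27]]
318 [[0.611, 0.115, 0.273], [0.612, 0.115, 0.273], [0.618, 0.115, 0.273], [0.619, 0.115, 0.273]]
322 [[0.611, 0.115, 0.275], [0.612, 0.115, 0.276], [0.617, 0.115, 0.276], [0.619, 0.115, 0.275]]
326 [[0.611, 0.115, 0.278], [0.612, 0.115, 0.277], [0.617, 0.115, 0.278], [0.619, 0.116, 0.28]]
```

Both views agree that the fingertips end 33 mm behind the reported TCP, so the grasp point is about 52 mm behind it. I'll correct for that and go back to the rod 43 mm lower.

```bash
python3 -m pendant '[[0,0,0.1,0,0,0,0],[-0.1,0.1,0.1,0,0,-0.11,0],[-0.2,0.2,0.1,0,0,-0.22,0],[-0.3,0.3,0.1,0,0,-0.33,0],[-0.4,0.4,0.1,0,0,-0.44,0],[-0.54,0.58,0.1,0,0,-0.55,0],[-0.54,0.58,0.1,0,0,-0.66,0],[-0.54,0.58,0.1,0,0,-0.77,0],[-0.54,0.58,0.1,0,0,-0.88,0],[-0.54,0.58,-0.1,0,0,-0.88,0],[-0.54,0.58,-0.28,0,0,-0.88,0],[-0.54,0.58,-0.28,0,0,-0.88,0]]'
```

```text
t: 6.68
ee_pos: [0.5333, 0.1898, 0.1681]
eef_rot: [180.0, 0.1, 10.4]
ft_force: [-0.2, 0.3, 0.7]
width: 0.0426
gripper_force: 0.0
```

```bash
python3 -m pendant '[[0.01,-0.08,0,0,0,0.08,0],[0.02,-0.16,0,0,0,0.16,0],[0.04,-0.24,0,0,0,0.24,0],[0.08,-0.31,0,0,0,0.32,0],[0.12,-0.38,0,0,0,0.4,0]]' 
python3 -m pendant '[[0.06,-0.06,0,0,0,0.08,0],[0.12,-0.11,0,0,0,0.17,0],[0.19,-0.15,0,0,0,0.25,0],[0.26,-0.18,0,0,0,0.33,0],[0.34,-0.19,0,0,0,0.41,0],[0.42,-0.2,0,0,0,0.48,0],[0.42,-0.2,0,0,0,0.48,0],[0.42,-0.2,0,0,0,0.48,1],[0.42,-0.2,0,0,0,0.48,1],[0.42,-0.2,0,0,0,0.48,1],[0.42,-0.2,0,0,0,0.48,1]]' 20
```

```text
t: 7.3
ee_pos: [0.5525, 0.1329, 0.1704]
eef_rot: [180.0, -0.1, 46.6]
ft_force: [0.6, 2.3, 0.1]
width: 0.0431
gripper_force: 0.9
t: 8.68
ee_pos: [0.6149, 0.1026, 0.1691]
eef_rot: [180.0, 0.0, 89.6]
ft_force: [-2.7, -1.6, 6.4]
width: 0.011
gripper_force: 20.3
```

```bash
python3 -m pendant '[[0,0,0,0,0,0,0],[0,0,0,0,0,0,0],[0,0,0.3,0,0,0,0],[0,0,0.7,0,0,0,0],[0,0,0.9,0,0,0,0],[0,0,0.9,0,0,0,0]]'
cat >> h.py <<'E'
def rel(s,p,R):
    R0=Ro.from_euler("xyz",s["eef_rot"],degrees=True).as_matrix()
    return ((p-s["ee_pos"])/.15).round(3),(Ro.from_matrix(R@R0.T).as_rotvec()/(np.pi/2)).round(3)
def axes(cz,cx):  # tool z=-cz,y=cx
    z=-cz;y=cx;return np.stack([np.cross(y,z),y,z],1)
RH=Ro.from_euler("zyx",[-14.5,-35,0],degrees=True).as_matrix()
CZ,CX=RH[:,2],RH[:,0]
E
python3 - <<'E'
from h import *
s=manip.sense();S=cam("scene");T=cam("top")
pt=cloud(T,cams.capture("top")[1]);ps=cloud(S,cams.capture("scene")[1])
P=np.concatenate([pt.reshape(-1,3),ps.reshape(-1,3)]);m=(P[:,2]>.212)&(P[:,2]<.236)&(abs(P[:,0]-.614)<.1)&(P[:,1]<.15)&(P[:,1]>.02);Q=P[m]
print("rod pts",len(Q));
if len(Q)>5: print(np.polyfit(Q[:,1],Q[:,0],1),Q.min(0),Q.max(0))
print(s["ee_pos"],CZ,CX);R=axes(CZ,CX);G=np.array([.5575,-.1755,.1755])
for b in(.10,0):print(G+.052*R[:,2]-b*R[:,2],*rel(s,G+.052*R[:,2]-b*R[:,2],R))
E
```

```text
t: 9.43
ee_pos: [0.6163, 0.1032, 0.3063]
eef_rot: [179.7, -0.1, 89.6]
ft_force: [-0.1, -0.3, -0.3]
width: 0.0425
gripper_force: 0.0
rod pts 706
[0.01298518 0.61353915] [0.60304243 0.02307868 0.21218218] [0.62499785 0.14963603 0.23587435]
[0.61632783 0.10316639 0.30626649] [-0.57357644  0.          0.81915204] [ 0.79306012 -0.25038     0.55530667]
[ 0.52996833 -0.1755      0.2148193 ] [-0.576 -1.858 -0.61 ] [ 0.047 -0.384 -0.152]
[ 0.58732597 -0.1755      0.13290409] [-0.193 -1.858 -1.156] [ 0.047 -0.384 -0.152]
```

```bash
sed -i 's/"zyx",\[-14.5/"ZYX",[-14.5/' h.py
python3 -m pendant '[[-0.1,-0.3,0,0,0,0,0],[-0.2,-0.6,0,0,0,0,0],[-0.3,-0.9,0,0,0,0,0],[-0.4,-1,0,0,0,0,0]]'
python3 - <<'E'
from h import *
s=manip.sense();print(s["ee_pos"],CZ,CX);R=axes(CZ,CX);G=np.array([.5575,-.1755,.1755])
for b in(.10,0):print(G+.052*R[:,2]-b*R[:,2],*rel(s,G+.052*R[:,2]-b*R[:,2],R))
E
```

```text
t: 10.02
ee_pos: [0.5535, -0.0501, 0.3022]
eef_rot: [-179.9, 0.1, 89.4]
ft_force: [0.0, 0.1, -0.2]
width: 0.0428
gripper_force: 0.0
[ 0.55349095 -0.05014154  0.30219452] [-0.55530667  0.14361207  0.81915204] [ 0.79306012 -0.20509929  0.57357644]
[ 0.53084528 -0.16860662  0.2148193 ] [-0.151 -0.79  -0.583] [-0.051 -0.388 -0.149]
[ 0.58637595 -0.18296783  0.13290409] [ 0.219 -0.886 -1.129] [-0.051 -0.388 -0.149]
```

```bash
python3 -m pendant '[[-0.1,-0.3,0,-0.013,-0.1,-0.04,0],[-0.15,-0.6,-0.2,-0.026,-0.2,-0.08,0],[-0.15,-0.79,-0.4,-0.04,-0.3,-0.11,0],[-0.15,-0.79,-0.58,-0.051,-0.388,-0.149,0],[-0.15,-0.79,-0.58,-0.051,-0.388,-0.149,0],[-0.15,-0.79,-0.58,-0.051,-0.388,-0.149,0]]'
python3 - <<'E'
from h import *
np.set_printoptions(precision=4,suppress=True)
s=manip.sense();print(s["ee_pos"],s["eef_rot"]);p,d=cams.capture("wrist");cv2.imwrite("pics/w3.png",p[:,:,::-1]);np.save("pics/w3.npy",d)
P=cloud(cam("wrist",s),d)
R=axes(CZ,CX);G=np.array([.5575,-.1755,.1755]);print("to go",*rel(s,G+.052*R[:,2],R))
O=G-.172*CZ; cy=np.cross(CZ,CX);L=(P-O)@np.stack([CX,cy,CZ],1)
m=(L[...,2]>.150)&(L[...,2]<.200)&(abs(L[...,1])<.03)&(abs(L[...,0])<.015)
Q=L[m];print(len(Q),Q.mean(0),Q.min(0),Q.max(0),np.percentile(Q[:,1],[3,97]),np.percentile(Q[:,2],[3,97]))
E
```

```text
t: 10.78
ee_pos: [0.537, -0.1662, 0.2548]
eef_rot: [148.7, -0.2, 76.1]
ft_force: [1.2, 0.9, 0.0]
width: 0.0424
gripper_force: 0.0
[ 0.537  -0.1662  0.2548] [148.6956  -0.1932  76.1067]
to go [ 0.329 -0.112 -0.813] [-0.012 -0.039 -0.007]
927 [0.0015 0.0052 0.1859] [-0.004  -0.0126  0.15  ] [0.0046 0.0177 0.1974] [-0.0101  0.0174] [0.1521 0.1968]
```

View pics/w3.png

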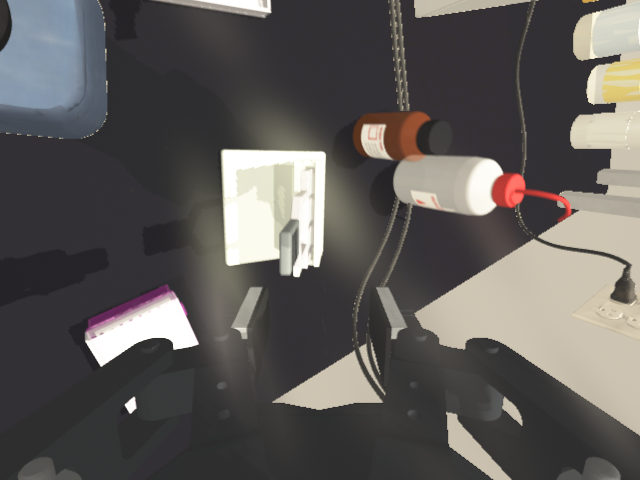

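The wrist view shows the tab at (289,248) edge-on between the fingers, with fingertips at (258,290) and (380,290). The tab lies about 2.5 mm to the left of my estimate, and the arm is still short of the pre-grasp pose.

```bash
python3 -m pendant '[[0,0,0,0,0,0,0],[0,0,0,0,0,0,0]]'
python3 - <<'E'
from h import *
s=manip.sense();print(s["q"])
R=axes(CZ,CX);G=np.array([.5583,-.173,.1762])
for b in (.1,.05,0):print("to go",*rel(s,G+(.052-b)*R[:,2],R))
E
```

```text
t: 11.08
ee_pos: [0.5381, -0.1654, 0.2556]
eef_rot: [148.7, -0.2, 76.3]
ft_force: [-0.6, 0.4, 0.1]
width: 0.0427
gripper_force: 0.0
[-13.77781649  11.1444121   29.10813645 135.24107692 -56.98912661
   6.47495763  54.89606225]
to go [-0.043 -0.005 -0.267] [-0.013 -0.039 -0.009]
to go [ 0.142 -0.053 -0.54 ] [-0.013 -0.039 -0.009]
to go [ 0.327 -0.101 -0.813] [-0.013 -0.039 -0.009]
```

Joints 5 and 6 are at their limits, so the outward-leaning grasp is out of reach. I'll grip the tab across its 30 mm width instead, with the tool leaning only 20 degrees outward.

```bash
cat >> h.py <<'E'
CY=np.cross(CZ,CX)
RG=axes(-Ro.from_euler("z",-14.5,degrees=True).apply([np.sin(np.radians(20)),0,-np.cos(np.radians(20))]),CY)
GP=np.array([.5583,-.173,.1762])+.001*CZ
E
python3 - <<'E'
from h import *
s=manip.sense();R0=Ro.from_euler("xyz",s["eef_rot"],degrees=True)
for b in (.1,):
    p,r=rel(s,GP+(.052-b)*RG[:,2],RG);print("all",p,r,np.linalg.norm(r)*90)
E
```

```text
all [ 0.025 -0.022 -0.223] [-0.398  0.2    0.894] 89.89373726795432
```

```bash
python3 -m pendant '[[0,0,0.1,-0.044,0.022,0.1,0],[0,0,0.2,-0.088,0.044,0.2,0],[0.02,0,0.2,-0.133,0.067,0.3,0],[0.02,0,0.2,-0.177,0.089,0.4,0],[0.02,-0.02,0.2,-0.22,0.111,0.5,0],[0.02,-0.02,0.2,-0.265,0.133,0.6,0],[0.02,-0.02,0.2,-0.31,0.156,0.7,0],[0.02,-0.02,0.2,-0.354,0.178,0.8,0],[0.02,-0.02,0,-0.398,0.2,0.894,0],[0.025,-0.022,-0.223,-0.398,0.2,0.894,0],[0.025,-0.022,-0.223,-0.398,0.2,0.894,0],[0.025,-0.022,-0.223,-0.398,0.2,0.894,0]]'
python3 - <<'E'
from h import *
np.set_printoptions(precision=4,suppress=True)
s=manip.sense();print(s["q"]);p,d=cams.capture("wrist");cv2.imwrite("pics/w4.png",p[:,:,::-1])
P=cloud(cam("wrist",s),d);O=GP-.173*CZ;L=(P-O)@np.stack([CX,CY,CZ],1)
m=(L[...,2]>.150)&(L[...,2]<.200)&(abs(L[...,1])<.03)&(abs(L[...,0])<.015)
Q=L[m];print(len(Q),Q.mean(0),np.percentile(Q,[2,98],0))
p,r=rel(s,GP+.052*RG[:,2],RG);print("togo",p,r)
E
```

```text
t: 12.58
ee_pos: [0.5419, -0.1703, 0.2232]
eef_rot: [179.9, 20.0, 165.3]
ft_force: [0.7, -0.1, 0.7]
width: 0.0426
gripper_force: 0.0
[ -9.0404  16.3705  25.5697 127.9385 -22.589   18.3423 109.9791]
777 [-0.0005 -0.0002  0.1944] [[-0.0047 -0.0145  0.1885]
 [ 0.0042  0.0137  0.1966]]
togo [ 0.221 -0.047 -0.634] [-0.001  0.001  0.002]
```

The wrist depth puts the tab right where predicted: ±14.5 mm in y, ±4.5 mm in x and its top at 196.6 mm. Going in.

```bash
python3 -m pendant '[[0.074,-0.016,-0.211,0,0,0,0],[0.147,-0.031,-0.423,0,0,0,0],[0.221,-0.047,-0.634,0,0,0,0],[0.221,-0.047,-0.634,0,0,0,0],[0.221,-0.047,-0.634,0,0,0,0]]'
python3 -m pendant '[[0,0,0,0,0,0,1],[0,0,0,0,0,0,1],[0,0,0,0,0,0,1],[0,0,0,0,0,0,1]]' 80
python3 -c "
from h import *
print(manip.sense()['q'],rel(manip.sense(),GP+.052*RG[:,2],RG),CZ)"
```

```text
t: 13.25
ee_pos: [0.5754, -0.1771, 0.1289]
eef_rot: [179.9, 20.2, 165.3]
ft_force: [-0.1, -0.4, -0.3]
width: 0.0427
gripper_force: 0.0
t: 13.75
ee_pos: [0.5756, -0.1767, 0.129]
eef_rot: [179.9, 20.2, 165.3]
ft_force: [-3.9, -0.0, 8.7]
width: 0.0291
gripper_force: 79.4
[  3.0842841   26.76439757  10.93414552 128.86152137 -41.97376394
   6.09480333 128.43882276] (array([-0.004, -0.004, -0.006]), array([-0.   ,  0.002,  0.001])) [-0.55530667  0.14361207  0.81915204]
```

```bash
python3 -m pendant '[[-0.037,0.01,0.055,0,0,0,1],[-0.074,0.019,0.109,0,0,0,1],[-0.111,0.029,0.164,0,0,0,1],[-0.148,0.038,0.218,0,0,0,1],[-0.185,0.048,0.273,0,0,0,1]]'
python3 -c "
from h import *
print(manip.sense()['q'])"
python3 -m pendant '[[-0.05,0.013,0.073,0,0,0,1],[-0.1,0.026,0.146,0,0,0,1],[-0.15,0.039,0.22,0,0,0,1],[-0.2,0.05,0.3,0,0,0,1],[-0.2,0.05,0.45,0,0,0,1],[-0.2,0.05,0.7,0,0,0,1],[-0.2,0.05,1,0,0,0,1],[-0.2,0.05,1,0,0,0,1]]'
python3 - <<'E'
from h import *
np.set_printoptions(precision=4,suppress=True)
s=manip.sense();print(s["q"],s["ee_pos"])
p,d=cams.capture("scene");cv2.imwrite("pics/s5.png",p[:,:,::-1]);np.save("pics/s5.npy",d);
E
```

```text
t: 14.38
ee_pos: [0.547, -0.1693, 0.1691]
eef_rot: [179.9, 20.1, 165.3]
ft_force: [4.5, -0.9, -0.7]
width: 0.0285
gripper_force: 78.7
[ -4.28769355  21.7295213   20.14639455 130.61742691 -38.9618516
  11.05154589 125.78876719]
t: 15.38
ee_pos: [0.5168, -0.161, 0.32]
eef_rot: [179.8, 20.1, 165.4]
ft_force: [1.1, 0.5, -1.6]
width: 0.029
gripper_force: 78.9
[-35.0272   7.0974  52.3202 124.0782 -12.0622  31.9473 100.6605] [ 0.5168 -0.161   0.32  ]
```

View pics/s5.png

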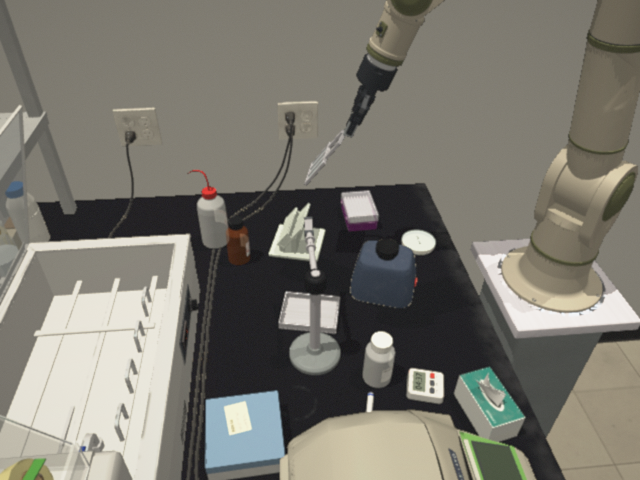

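The carrier is out and held, with its body at (325,155); the hook points over the tray with the keeper open at (308,225). I'll check how the carrier sits in the grip.

```bash
cat >> h.py <<'E'
def carrier(s,names=("scene","wrist","top")):
    """plane of the carrier below the grip from depth, tool-relative nominal frame"""
    Rt=Ro.from_euler("xyz",s["eef_rot"],degrees=True).as_matrix();M=Rt@RG.T
    C=M@np.stack([CX,CY,CZ],1);G=s["ee_pos"]-.052*Rt[:,2];O=G-.173*C[:,2]
    for n in names:
        P=cloud(cam(n,s),cams.capture(n)[1]);L=(P-O)@C
        m=(L[...,2]>-.01)&(L[...,2]<.14)&(abs(L[...,1])<.052)&(abs(L[...,0])<.03);Q=L[m]
        if len(Q)<50: print(n,len(Q));continue
        A=np.c_[Q[:,1:],np.ones(len(Q))];k=np.ones(len(Q),bool)
        for _ in range(4):
            c=np.linalg.lstsq(A[k],Q[k,0],rcond=None)[0];k=abs(Q[:,0]-A@c)<.005
        W=Q[k];print(n,len(W),"slopes deg cy,cz",np.degrees(c[:2]).round(1),"x at grip",(c[2]+.173*c[1]).round(4),"lo",np.percentile(W,1,0).round(4),"hi",np.percentile(W,99,0).round(4))
    return C,O,Rt
E
python3 - <<'E'
from h import *
s=manip.sense();C,O,Rt=carrier(s)
Ct=np.stack([[0,-1,0],[1,0,0],[0,0,1]],1).astype(float)
RT=Ct@C.T@Rt
G=np.array([.6142,-.05,.1155+.173]);print(RT,G+.052*RT[:,2],rel(s,G+.052*RT[:,2],RT))
E
```

```text
scene 533 slopes deg cy,cz [-0.2 -0.2] x at grip 0.002 lo [-0.0024 -0.0488  0.0023] hi [0.0057 0.0488 0.1377]
wrist 3023 slopes deg cy,cz [0.8 0.8] x at grip -0.0015 lo [-0.0063 -0.0471  0.0024] hi [0.002  0.0464 0.139 ]
top 1723 slopes deg cy,cz [0.7 1. ] x at grip 0.0006 lo [-0.0054 -0.0488 -0.0003] hi [0.0024 0.0452 0.1387]
[[-2.98423693e-17  1.00000000e+00  2.63826863e-17]
 [ 9.65925826e-01  8.35623591e-17  2.58819045e-01]
 [ 2.58819045e-01  6.09767542e-17 -9.65925826e-01]] [ 0.6142     -0.03654141  0.23827186] (array([ 0.654,  0.826, -0.533]), array([ 0.328,  0.257, -0.81 ]))
```

```bash
python3 -m pendant '[[0.08,0.05,0,0.036,0.029,-0.09,1],[0.16,0.1,0,0.073,0.057,-0.18,1],[0.24,0.15,0,0.109,0.086,-0.27,1],[0.32,0.2,0,0.146,0.114,-0.36,1],[0.4,0.25,0,0.182,0.143,-0.45,1],[0.48,0.3,0,0.219,0.171,-0.54,1],[0.56,0.35,0,0.255,0.2,-0.63,1],[0.62,0.4,0,0.292,0.228,-0.72,1],[0.654,0.45,0,0.328,0.257,-0.81,1],[0.654,0.5,-0.2,0.328,0.257,-0.81,1],[0.654,0.6,-0.4,0.328,0.257,-0.81,1],[0.654,0.7,-0.5,0.328,0.257,-0.81,1],[0.654,0.7,-0.5,0.328,0.257,-0.81,1]]'
python3 - <<'E'
from h import *
np.set_printoptions(precision=4,suppress=True)
s=manip.sense();print(s["q"]);C,O,Rt=carrier(s);print(C,"eye",O+.142*C[:,2])
for n in("scene","top","wrist"):
    p,d=cams.capture(n);cv2.imwrite(f"pics/{n}6.png",p[:,:,::-1]);P=cloud(cam(n,s),d).reshape(-1,3)
    m=(P[:,2]>.195)&(P[:,2]<.255)&(abs(P[:,0]-.614)<.03)&(P[:,1]<.15)&(P[:,1]>.0);Q=P[m]
    k=Q[Q[:,1]<.05];r=Q[(Q[:,1]>.045)&(Q[:,2]>.21)]
    print(n,len(Q),len(k));
    if len(k)>5:print("keeper min/max",k.min(0),k.max(0))
    if len(r)>9:print("rod",np.polyfit(r[:,1],r[:,0],1),np.median(r,0))
a=cv2.imread("pics/scene6.png")[170:330,240:400];b=cv2.imread("pics/wrist6.png")
cv2.imwrite("pics/c6.png",np.hstack([cv2.resize(a,(400,400),interpolation=2),cv2.resize(b,(400,400))]))
E
```

```text
t: 17.2
ee_pos: [0.6146, -0.0555, 0.2417]
eef_rot: [-179.7, -14.9, 90.0]
ft_force: [0.4, -0.2, -1.6]
width: 0.0289
gripper_force: 79.0
[-25.7027  36.4468  56.1925 104.5931 -46.3513  69.7486  49.7109]
scene 1090 slopes deg cy,cz [ 0.9 -1.1] x at grip -0.0042 lo [-0.0069 -0.0472  0.0023] hi [0.0029 0.0455 0.1383]
wrist 2997 slopes deg cy,cz [0.7 0.6] x at grip -0.0022 lo [-0.0067 -0.0487  0.0015] hi [0.0014 0.0447 0.1391]
top 39
[[ 0.0009  1.      0.0059]
 [-1.      0.0009  0.0009]
 [ 0.0009 -0.0059  1.    ]] eye [ 0.6147 -0.069   0.2609]
scene 394 157
keeper min/max [0.6053 0.0135 0.2114] [0.625  0.0499 0.2492]
rod [0.0079 0.6149] [0.6159 0.0896 0.2272]
top 594 189
keeper min/max [0.6044 0.0136 0.2184] [0.623  0.0497 0.2487]
rod [0.0097 0.6129] [0.6139 0.0933 0.2241]
wrist 4156 1683
keeper min/max [0.6028 0.0166 0.2138] [0.6227 0.05   0.2442]
rod [0.0027 0.6127] [0.613  0.0728 0.2226]
```

View pics/c6.png

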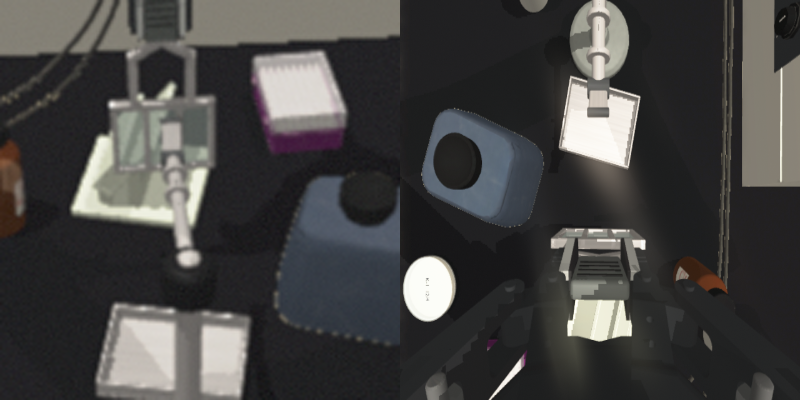

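The scene half shows the upright carrier in line with the keeper at (170,130). The wrist half shows the hook at (598,60) straight ahead of the eye. Depth confirms the fit within about 1 mm sideways, so I'll thread it on.

```bash
python3 -m pendant '[[0,0.08,-0.015,0,0,0,1],[0,0.16,-0.015,0,0,0,1],[0,0.24,-0.015,0,0,0,1],[0,0.32,-0.015,0,0,0,1],[0,0.4,-0.015,0,0,0,1],[0,0.48,-0.015,0,0,0,1],[0,0.48,-0.015,0,0,0,1]]'
python3 - <<'E'
from h import *
s=manip.sense();C,O,Rt=carrier(s,("scene","wrist"));print(O,s["ft_force"],s["q"].round(1))
E
```

```text
t: 18.38
ee_pos: [0.6151, 0.0165, 0.2409]
eef_rot: [-179.8, -14.9, 90.0]
ft_force: [-0.9, -0.2, -1.6]
width: 0.0289
gripper_force: 79.0
scene 1172 slopes deg cy,cz [ 0.7 -0.7] x at grip -0.0035 lo [-0.0067 -0.0487  0.0021] hi [0.0027 0.046  0.1386]
wrist 1975 slopes deg cy,cz [ 0.6 -5.6] x at grip -0.0172 lo [-0.0173 -0.0488  0.0032] hi [-0.0023  0.0445  0.1277]
[0.61475929 0.0028825  0.11813049] [-0.87255876 -0.15494129 -1.57235399] [-33.1  35.7  56.8 106.3 -47.7  67.7  44.6]
```

```bash
python3 -m pendant '[[0,0.03,-0.01,0,0,0,1],[0,0.1,-0.01,0,0,0,1],[0,0.17,-0.01,0,0,0,1],[0,0.24,-0.01,0,0,0,1],[0,0.31,-0.01,0,0,0,1],[0,0.38,-0.01,0,0,0,1],[0,0.464,-0.01,0,0,0,1],[0,0.464,-0.01,0,0,0,1],[0,0.464,-0.01,0,0,0,1]]'
python3 - <<'E'
from h import *
np.set_printoptions(precision=4,suppress=True)
s=manip.sense();C,O,Rt=carrier(s,("scene",));print(O,s["ft_force"],s["q"].round(1))
# keeper / collars seen
for n in("scene","wrist","top"):
    p,d=cams.capture(n);P=cloud(cam(n,s),d).reshape(-1,3)
    m=(P[:,2]>.2)&(P[:,2]<.25)&(abs(P[:,0]-.614)<.02)&(P[:,1]<.05)&(P[:,1]>.0);Q=P[m];print(n,len(Q),*( [Q.min(0),Q.max(0)] if len(Q) else []))
    if n=="scene":cv2.imwrite("pics/c7.png",cv2.resize(p[170:330,240:400,::-1],(560,560),interpolation=2))
E
```

```text
t: 19.6
ee_pos: [0.6151, 0.0845, 0.2396]
eef_rot: [-179.8, -14.9, 90.0]
ft_force: [1.0, -1.6, -1.0]
width: 0.0288
gripper_force: 79.0
scene 1198 slopes deg cy,cz [ 0.7 -1. ] x at grip -0.0039 lo [-0.0066 -0.0484  0.0023] hi [0.0026 0.0461 0.1388]
[0.6148 0.0708 0.1168] [ 0.9549 -1.6006 -1.0003] [-39.8  35.5  57.1 107.  -49.   66.2  39.2]
scene 46 [0.6056 0.037  0.213 ] [0.6252 0.0498 0.2311]
wrist 1527 [0.6041 0.0207 0.2223] [0.6235 0.0414 0.2428]
top 0
```

View pics/c7.png

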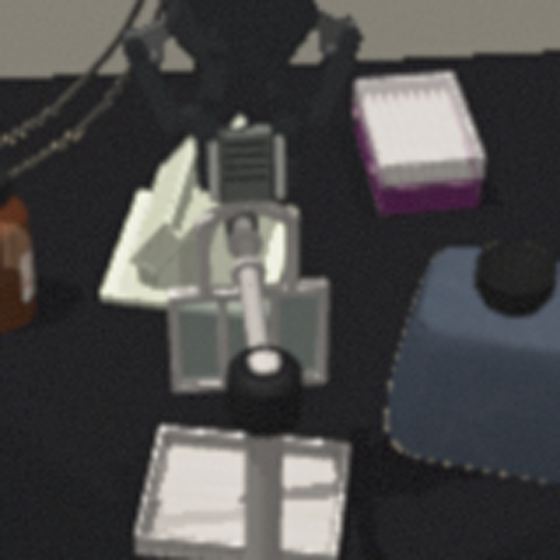

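The carrier is threaded: the rod passes through the eye and the inner collar is at (245,265), with the plate just beyond it. Now lower it into the groove.

```bash
python3 -m pendant '[[0,0.01,-0.05,0,0,0,1],[0,0.01,-0.1,0,0,0,1],[0,0.01,-0.15,0,0,0,1],[0,0.01,-0.18,0,0,0,1],[0,0.01,-0.195,0,0,0,1],[0,0.01,-0.205,0,0,0,1],[0,0.01,-0.205,0,0,0,1]]'
python3 - <<'E'
from h import *
s=manip.sense();C,O,Rt=carrier(s,("scene",));print(O)
E
```

```text
t: 20.68
ee_pos: [0.6154, 0.0863, 0.2092]
eef_rot: [-179.9, -14.9, 90.0]
ft_force: [-0.6, -0.6, 2.0]
width: 0.0287
gripper_force: 79.5
scene 948 slopes deg cy,cz [ 0.9 -0.7] x at grip -0.0035 lo [-0.0065 -0.0477  0.0031] hi [0.0026 0.0461 0.1387]
[0.61510681 0.07261459 0.0864496 ]
```

```bash
python3 -m pendant '[[0,0,-0.005,0,0,0,0.3],[0,0,-0.005,0,0,0,0.1],[0,0,-0.005,0,0,0,0],[0,0,-0.005,0,0,0,0],[0,-0.026,0.09,0,0,0,0],[0,-0.06,0.22,0,0,0,0],[0,-0.12,0.45,0,0,0,0],[0,-0.2,0.7,0,0,0,0],[0,-0.2,0.7,0,0,0,0]]'
python3 - <<'E'
from h import *
np.set_printoptions(precision=4,suppress=True)
s=manip.sense();print(s["q"].round(1))
for n in("scene","wrist","top"):
    p,d=cams.capture(n);P=cloud(cam(n,s),d).reshape(-1,3)
    Q=P[(P[:,2]>.238)&(P[:,2]<.3)&(abs(P[:,0]-.614)<.025)&(abs(P[:,1]-.0725)<.03)];print(n,"tab",len(Q),*([Q.mean(0),np.percentile(Q,[2,98],0)] if len(Q) else []))
    Q=P[(P[:,2]>.225)&(P[:,2]<.26)&(abs(P[:,0]-.614)<.02)&(P[:,1]<.045)&(P[:,1]>-.01)];print(n,"keeper",len(Q),*([Q.min(0),Q.max(0)] if len(Q) else []))
    Q=P[(P[:,2]>.07)&(P[:,2]<.2)&(abs(P[:,0]-.614)<.06)&(abs(P[:,1]-.0725)<.03)];print(n,"plate",len(Q),*([Q.mean(0),np.percentile(Q,[2,98],0),np.polyfit(Q[:,2],Q[:,1],1)] if len(Q)>9 else []))
    cv2.imwrite(f"pics/{n}8.png",p[:,:,::-1])
a=cv2.imread("pics/scene8.png")[170:330,240:400];b=cv2.imread("pics/wrist8.png")[40:440,120:520]
cv2.imwrite("pics/c8.png",np.hstack([cv2.resize(a,(400,400),interpolation=2),b]))
E
```

```text
t: 21.85
ee_pos: [0.6165, 0.0537, 0.3181]
eef_rot: [179.8, -14.9, 89.9]
ft_force: [-0.2, 0.1, -0.6]
width: 0.0426
gripper_force: 0.0
[-39.6  31.3  60.8 101.6 -43.4  73.1  35.6]
scene tab 291 [0.6164 0.0759 0.2633] [[0.6024 0.0702 0.2391]
 [0.6309 0.0797 0.284 ]]
scene keeper 17 [0.6076 0.0143 0.2448] [0.6227 0.0228 0.2505]
scene plate 869 [0.6198 0.0745 0.1396] [[0.5677 0.0695 0.0905]
 [0.6611 0.0789 0.1942]] [0.0099 0.0731]
wrist tab 674 [0.6164 0.0731 0.2818] [[0.6024 0.0692 0.2761]
 [0.6303 0.0772 0.2837]]
wrist keeper 1109 [0.6059 0.0141 0.225 ] [0.6249 0.045  0.2486]
wrist plate 220 [0.6098 0.073  0.1665] [[0.5672 0.0694 0.1648]
 [0.6623 0.077  0.1684]] [ 0.5376 -0.0165]
top tab 0
top keeper 0
top plate 0
```

View pics/c8.png

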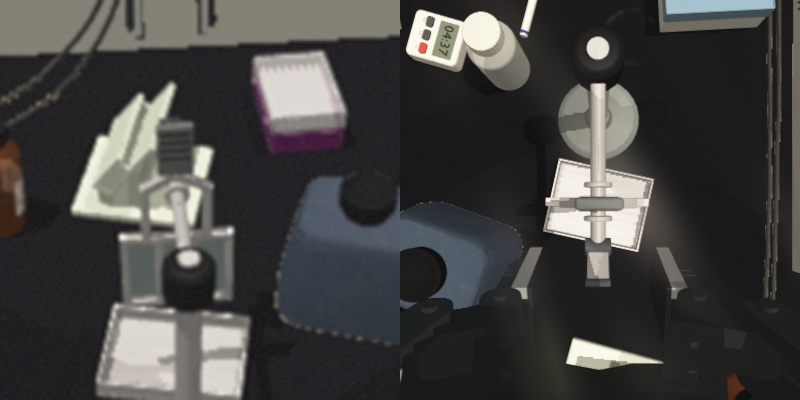

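The carrier hangs freely and upright between the collars: the tab is at y = 0.073 with its top at z = 0.283. The keeper is still open at (598,265). Next I push the keeper over from outside with closed fingers.

```bash
python3 -m pendant '[[-0.01,-0.2,0,-0.08,0,0,1],[-0.01,-0.4,0,-0.166,0,0,1],[-0.01,-0.56,0,-0.166,0,0,1],[-0.01,-0.56,-0.3,-0.166,0,0,1],[-0.01,-0.56,-0.6,-0.166,0,0,1],[-0.01,-0.56,-0.767,-0.166,0,0,1],[-0.01,-0.56,-0.767,-0.166,0,0,1]]' 60
python3 - <<'E'
from h import *
np.set_printoptions(precision=4,suppress=True)
s=manip.sense();p,d=cams.capture("wrist");P=cloud(cam("wrist",s),d)
for v in range(276,300,4):print(v,P[v,312],P[v,328])
print(s["q"].round(1))
E
```

```text
t: 22.88
ee_pos: [0.6123, -0.0271, 0.1966]
eef_rot: [-179.6, 0.1, 90.0]
ft_force: [-0.3, -0.3, 0.8]
width: 0.0001
gripper_force: 0.0
276 [ 0.603  -0.0981 -0.0006] [ 0.6204 -0.0984 -0.0014]
280 [ 0.603  -0.1032 -0.0017] [ 0.6204 -0.1023  0.0004]
284 [ 0.603  -0.1073 -0.0003] [ 0.6204 -0.1072 -0.0002]
288 [ 0.6093 -0.0145  0.2333] [ 0.6157 -0.0146  0.2332]
292 [ 0.6094 -0.0146  0.237 ] [ 0.6156 -0.0148  0.2367]
296 [ 0.6095 -0.0145  0.2411] [ 0.6156 -0.0146  0.2408]
[-38.6  39.5  59.9 109.  -40.9  56.7  40.1]
```

```bash
python3 -m pendant '[[0.013,0,0.03,0,0,0,1],[0.013,0.1,0.03,0,0,0,1],[0.013,0.17,0.03,0,0,0,1],[0.013,0.22,0.03,0,0,0,1],[0.013,0.27,0.03,0,0,0,1],[0.013,0.32,0.03,0,0,0,1],[0.013,0.37,0.03,0,0,0,1],[0.013,0.4,0.03,0,0,0,1],[0.013,0.4,0.03,0,0,0,1]]'
python3 -m pendant '[[0,-0.15,0,0,0,0,1],[0,-0.4,0,0,0,0,1],[0,-0.7,0.2,0,0,0,1],[0,-0.9,0.6,0,0,0,1],[0,-0.9,0.8,0,0,0,1]]'
python3 - <<'E'
from h import *
np.set_printoptions(precision=4,suppress=True)
s=manip.sense()
for n in("scene","wrist","top"):
    p,d=cams.capture(n);P=cloud(cam(n,s),d).reshape(-1,3);cv2.imwrite(f"pics/{n}9.png",p[:,:,::-1])
    Q=P[(P[:,2]>.229)&(P[:,2]<.262)&(abs(P[:,0]-.614)<.02)&(P[:,1]<.062)&(P[:,1]>-.01)];print(n,"keeper",len(Q),*([Q.min(0),Q.max(0)] if len(Q) else []))
    Q=P[(P[:,2]>.238)&(P[:,2]<.3)&(abs(P[:,0]-.614)<.025)&(abs(P[:,1]-.0765)<.012)];print(n,"tab",len(Q),*([Q.mean(0),np.percentile(Q,[2,98],0)] if len(Q) else []))
a=cv2.imread("pics/scene9.png")[170:330,240:400];b=cv2.imread("pics/wrist9.png")[0:400,120:520]
cv2.imwrite("pics/c9.png",np.hstack([cv2.resize(a,(400,400),interpolation=2),b]))
E
```

```text
t: 24.05
ee_pos: [0.6154, 0.0334, 0.2029]
eef_rot: [-179.8, 0.0, 90.0]
ft_force: [0.6, -0.6, -0.2]
width: -0.0
gripper_force: 0.0
t: 24.68
ee_pos: [0.6152, -0.1065, 0.326]
eef_rot: [-180.0, 0.1, 89.7]
ft_force: [0.6, 1.0, -0.8]
width: -0.0
gripper_force: 0.0
scene keeper 0
scene tab 289 [0.6168 0.0759 0.2632] [[0.603  0.0708 0.2392]
 [0.6311 0.0791 0.2842]]
wrist keeper 272 [0.6053 0.0444 0.229 ] [0.621  0.0499 0.2368]
wrist tab 0
top keeper 101 [0.6063 0.0398 0.229 ] [0.6229 0.0616 0.2533]
top tab 134 [0.614  0.0717 0.2707] [[0.6002 0.0688 0.2403]
 [0.6288 0.0771 0.2823]]
```

View pics/c9.png

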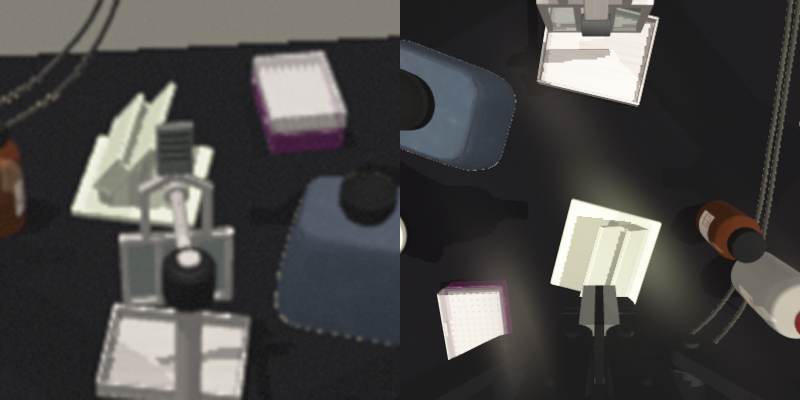

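The keeper now lies at y = 0.040–0.062 with its top at z = 0.253, so it leans inward (shut). The carrier hangs unchanged over the tray. I'll check the bystanders, then hand in.

```bash
python3 - <<'E'
from h import *
from workcell import ticket
C=cam("scene");A=cloud(C,np.load("pics/scene0.npy"));B=cloud(C,cams.capture("scene")[1])
for n,(u,v) in dict(white=(381,360),brown=(238,245),box=(360,210)).items():print(n,A[v,u].round(3),B[v,u].round(3))
print(manip.sense()["t"],ticket.close_job())
E
```

```text
white [0.496 0.279 0.09 ] [0.497 0.28  0.092]
brown [ 0.779 -0.124  0.067] [ 0.779 -0.125  0.067]
box [ 0.444 -0.267  0.05 ] [ 0.445 -0.259  0.055]
the job is handed in; nothing more can be done
24.875 None
```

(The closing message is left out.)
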